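# Hold an alloy bar against the sprung contact of a measuring stage

## Robot

A 6-joint arm with a two-finger parallel gripper is mounted at the origin on the work surface. World frame = base frame: x ahead of the robot, y to its left, z up, the work surface at z = 0. Lengths are in mm, angles in rad, forces in N, time in s.
With the tool pointing down it reaches from about 350 to 775 mm from the base axis. Payload 7.3 kg.
Tool frame: the origin (TCP) lies between the finger pads; the fingertips stand bot.tips_ahead ahead of it and the grasp point (between the pads) lies 6 mm ahead of it (bot.tips_ahead is the distance from the TCP to the fingertips, in mm); z points along the fingers, y is the line along which they close (so a half turn about z gives the same grasp; the last joint's range is limited). The gripper opens to 92 mm and grips with 3 to 60 N. Pads are 19 mm wide; open, the fingers measure 130 mm over their backs; the gripper's body (75 mm by 190 mm) begins 47 mm behind the grasp point.
Start: joints at [1.032, 0.342, 1.524, -0, 1.275, -0.146], TCP at [200.944, 485.04, 251.741] pointing down, gripper open.
Joint ranges: [-2.53, 2.53], [-0.77, 2.02], [0.04, 2.7], [-1, 4.14], [0.28, 2.66], [-3.11, 3.11]. Speed limits (rad/s): [2.57, 2.57, 3.14, 3.14, 3.14, 3.14].

## Interface

Orientations are given as [roll, pitch, yaw] about the fixed x, y, z axes, in that order (R = Rz(yaw) Ry(pitch) Rx(roll)).
In Python, from plant import bot gives the robot as it stands. The module is installed in compiled form; this text tells all that it offers.
- The arm moves only by the tool step_arm, never from a script. Its argument "targets" is one flat list of numbers, 7 for each row, row after row: the opening, from 0 (shut) to 1 (fully open), then the shift along the tool's x, y, z each as a share of 100 mm, from -1 to 1, then the turn, a rotation vector about the tool's x, y, z each as a share of pi/4 rad, from -1 to 1. A call has 1 to 20 rows; each row is the pose to reach, as a shift and turn from the pose commanded when the call began, along the tool's axes at that moment; what a row does not reach only later rows make up. A row lasts 1/8 s, in which the tool goes at most 62.5 mm and 10.7 degrees, less where a joint would pass 70% of its speed; a pose out of reach is approached as far as the arm can. A call with a number of a shift or a turn outside -1 to 1 is refused whole. A call with a gripper value outside its range is refused whole. The fingers move at their own pace and stop on an object; the grip force is fixed at half the most. Time passes only in rows, so rows that repeat a pose let the fingers close. It gives the time, the measured TCP pose, the force, the opening and the grip force at its end, in the units of the state.
- bot.get_obs(): the state, without advancing time (a new reading comes with each control period).
- bot.capture(name): name is "side" or "top"; returns (picture, depth): 384x512x3 uint8, blue, green, red; 384x512 float32, mm along the optical axis (not along the pixel's ray), 0 where there is no reading.
- bot.camera_info(name): a dict with "fx", "fy", "cx", "cy" (pixels), "camera_from_world" (4x4, takes a point from world to camera coordinates). Camera axes: x right, y down, z forward; pixel columns grow to the right and rows downward; lengths in mm; the calibration is good to about 2 mm. A picture is of the moment at which its call begins. camera_info takes no time and is no camera call.
- bot.close_job(): hands the job in; it is judged then, once.
The state is a dict: "time": time; "joint_positions": joint angles; "dq": joint speeds; "tau": joint torques, N m; "tool_pos": TCP position; "tcp_rot": TCP orientation; "contact_force": force on the tool from outside, world axes, zero at the start; "moment": the same for the moment, N m; "grip_width": finger opening in mm; "finger_force": force on a finger pad.
Only numpy, scipy, OpenCV 4.12 (cv2) and the standard library are available. Lean on these libraries where they do the work, as an engineer would, in place of code of your own. Each camera call takes 0.05 s, during which the arm holds its last target. There are 200 camera calls.

## Task

Ready the alloy bar for its reading. First slide it sideways until its long side lies flat along the fence of the measuring stage, with the sprung plunger still out; then push it along the fence against the plunger until its end face meets the stop block, still flat along the fence. Finish while holding it there with a firm, moderate push (the reading is taken while you hold; the spring throws the bar back if you let go), and leave the bottle, beaker, puck and screwdriver alone.

Things in the scene. Friction and masses are not known exactly. Their poses are not given: they have to be found in the camera images.
- stage: Fixed dark steel base plate of the measuring stage, 260 (x) x 180 (y) x 10 mm high, lying on the bench, turned up to 0.6 rad. Origin: centre of its underside. Its +x axis is the pushing direction, towards the plunger and stop block; its +y axis points towards the fence. All offsets below are in this frame. The bar lies and slides on its flat top (10 mm above the bench); plate, fence and block are polished and oiled, friction about 0.2.
- fence: Fixed low steel rail on the plate, same origin and axes as the stage. It runs along x from -120 to +75 mm; the face that the bar registers on is at y = +50 mm; 15 mm thick; its top is 24 mm above the bench (14 mm above the plate).
- stop: Fixed steel stop block on the plate, same origin and axes as the stage. Its flat face towards the bar is at x = +80 mm (the block reaches to x = 115 mm), it spans y = -15 to +65 mm, and its top is 50 mm above the bench. The plunger comes out of this face. Bar fully home: centre at x = +35 mm, y = +27 mm in the stage frame.
- plunger (a joint): Travel in m of the sprung brass plunger into the stop block along stage +x: 0 fully out (nose 12 mm proud of the block's face), 0.012 when pressed flush, which is where the bar meets the block. Spring: about 2 N to start it, about 7 N at flush.
- plunger_tip (a point): Centre of the flat nose of the plunger, a brass rod 12 mm in diameter; when out it is at x = +68, y = +27 mm in the stage frame, 26 mm above the bench.
- bar_center (a point): Centre of the loose alloy bar: a plain rectangular aluminium block 90 mm long (its x axis) x 46 mm wide (its y axis) x 32 mm high with two small dark round spark marks on top; about 0.35 kg. It lies flat on the plate, its long side within 0.3 rad of the fence's direction, at the start 20 mm or more clear of the fence and of the plunger. Axes parallel to its edges.
- bar: The same alloy bar; this origin is the centre of its underside (16 mm below bar_center).
- reagent: Bystander: amber glass bottle, 68 mm diameter, 150 mm high, standing beside the stage. Origin: centre of its underside.
- beaker: Bystander: open glass beaker, 70 mm diameter, 90 mm high. Origin: centre of its underside.
- puck: Bystander: round steel sample puck, 44 mm diameter, 15 mm high. Origin: centre of its underside.
- driver: Bystander: screwdriver lying on the bench, 170 mm long. Origin: on its underside.
Mind the look-alikes: they are no part of the job. There is more than one size of the bar; the job needs the middle-sized.

How it is judged (in metres and radians):
On the way, in this order (a step that is already met when the one before it is completed fails the run):
1. the bar lies flat along the fence, the plunger still out (y of bar_center in the frame of stage above 0.0245 m and z of bar_center in the frame of stage below 0.029 m and angle between the x axis of bar and the x axis of stage, either way round below 0.04 rad and value of joint plunger below 0.002 m), for 0.2 s.
2. the bar, flat along the fence, has pressed the plunger in and bears on the stop block (value of joint plunger above 0.0105 m and contact force between bar and stop above 1 N and y of bar_center in the frame of stage above 0.0245 m), for 0.3 s.
At the end, for the whole second after the job is handed in: The robot is still pushing the bar (more than 3 N), which lies flat on the plate, its side on the fence (within 2.5 mm, 0.04 rad), its end on the stop block (within 2.5 mm, bearing on it with 1 to 40 N), the plunger pressed in flush (at least 10.5 of 12 mm), all still (all of step 2 and contact force between bar and stop below 40 N and contact force between any of the fingers, the arm and bar above 3 N and x of bar_center in the frame of stage above 0.0325 m and z of bar_center in the frame of stage below 0.029 m and angle between the x axis of bar and the x axis of stage, either way round below 0.04 rad and linear speed of bar below 0.01 m/s); the arm keeps its last pose, push and grip.
It fails at once if a bystander is disturbed (moved by more than 15 mm) (distance of any of reagent, beaker, puck, driver from where it was at the start of the episode above 0.015 m).
It also fails if it takes over 51 s, if anything falls off the work surface, if the arm or the gripper's body presses on something with over 40 N, if the wrist force passes 120 N, or if a joint passes its speed limit or range.

## Working session

There is one attempt and no reset: what is moved stays moved. The work goes in short steps, Python scripts to look and compute and a tool call to move; the robot and the scene stay as the last step left them, time stands still between calls to the robot, and variables do not carry over. Pictures are saved under pics/ and viewed, at most 10 in all, crops included, and the job is handed in when it is done.

Besides the shell and the picture viewer there is one more tool, called after "Call:" by a JSON object that holds its "name" and its "arguments". step_arm: Moves the arm, as the interface text tells. Shift numbers are shares of 100 mm and turn numbers shares of pi/4 rad, none past 1 either way. Its arguments: {"type":"object","properties":{"targets":{"type":"array"}},"required":["targets"]}

```bash
mkdir -p pics; cat > h.py <<'E'
import numpy as np, cv2
from plant import bot
def cap(n,f=None):
    im,d=bot.capture(n)
    im=np.array(im)
    if f: cv2.imwrite(f,im)
    return im,np.array(d)
def ray(n,px,z):
    c=bot.camera_info(n);T=np.array(c["camera_from_world"]);R=T[:3,:3];t=T[:3,3]
    px=np.atleast_2d(np.array(px,float))
    d=np.c_[(px[:,0]-c["cx"])/c["fx"],(px[:,1]-c["cy"])/c["fy"],np.ones(len(px))]@R
    o=-R.T@t
    return o+d*((z-o[2])/d[:,2])[:,None]
def proj(n,P):
    c=bot.camera_info(n);T=np.array(c["camera_from_world"])
    q=np.atleast_2d(P)@T[:3,:3].T+T[:3,3]
    return np.c_[q[:,0]/q[:,2]*c["fx"]+c["cx"],q[:,1]/q[:,2]*c["fy"]+c["cy"]]
def world(n,d):
    c=bot.camera_info(n);T=np.array(c["camera_from_world"])
    v,u=np.mgrid[:d.shape[0],:d.shape[1]]
    p=np.stack([(u-c["cx"])/c["fx"]*d,(v-c["cy"])/c["fy"]*d,d],-1)
    return (p-T[:3,3])@T[:3,:3]
E
python3 - <<'E'
from h import *
for n in("top","side"):
    im,d=cap(n,f"pics/{n}0.png"); np.save(f"{n}d.npy",d)
    print(n,np.round(bot.camera_info(n)["camera_from_world"],2).tolist(),bot.camera_info(n)["fx"])
print(bot.get_obs(),bot.tips_ahead)
E
```

```text
top [[-0.04, -1.0, 0.0, 16.59], [-0.98, 0.04, -0.21, 517.98], [0.21, -0.01, -0.98, 1020.52], [0.0, 0.0, 0.0, 1.0]] 418.20652377718164
side [[1.0, -0.08, -0.02, -497.9], [-0.06, -0.54, -0.84, 65.96], [0.05, 0.84, -0.54, 1131.96], [0.0, 0.0, 0.0, 1.0]] 450.98562657714984
{'time': 0.1, 'joint_positions': array([ 1.03200818e+00,  3.42686591e-01,  1.52488384e+00, -2.03165630e-05,
        1.27538509e+00, -1.45998844e-01]), 'dq': array([-1.35583864e-03, -3.61680435e-03, -1.45954189e-03,  4.54332084e-05,
        1.46593319e-05,  1.81004780e-03]), 'tau': array([ 1.33533573e-03, -4.32005167e+01, -2.44693208e+01,  7.18994904e-02,
        5.26806596e-02, -4.16018929e-05]), 'tool_pos': array([200.77695523, 484.75784944, 251.11015819]), 'tcp_rot': array([-3.14024146e+00, -1.79049315e-04,  2.74880916e+00]), 'contact_force': array([ 0.18150765,  0.42832783, -0.74472318]), 'moment': array([-0.04496616, -0.00208212, -0.03548668]), 'finger_force': 0.0, 'grip_width': 92.22063185032313} 25.0
```

View pics/top0.png

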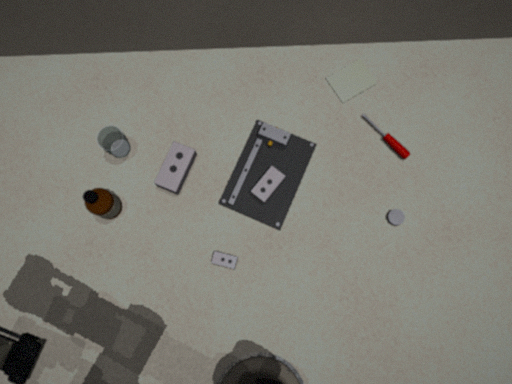

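View pics/side0.png

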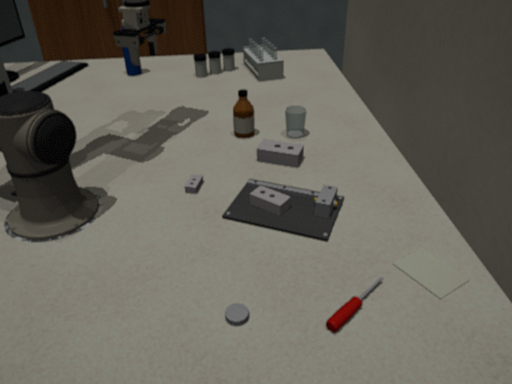

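Candidates (top view): large bar at (176,168) on the bench, mid-sized at (268,184) on the plate, and small at (225,260) on the bench. I choose the one on the plate. The stop is at (274,134) and the fence runs from (232,203) to (258,140). The bottle, beaker, puck and driver stand well clear.

```bash
cat > m.py <<'E'
from h import *
def stage():
    im=cv2.imread("pics/top0.png"); g=cv2.cvtColor(im,cv2.COLOR_BGR2GRAY)
    m=np.zeros_like(g); m[110:235,210:325]=(g[110:235,210:325]<95)*255
    cs,_=cv2.findContours(cv2.morphologyEx(m,cv2.MORPH_CLOSE,np.ones((9,9))),cv2.RETR_EXTERNAL,cv2.CHAIN_APPROX_NONE)
    c=max(cs,key=cv2.contourArea)[:,0]
    W=ray("top",cv2.convexHull(c)[:,0],10)[:,:2].astype(np.float32)
    return cv2.minAreaRect(W)
def bar(im,S=None):
    g=cv2.cvtColor(im,cv2.COLOR_BGR2GRAY)
    return g
if __name__=="__main__":
    r=stage(); print("stage",r)
    im=cv2.imread("pics/top0.png");g=cv2.cvtColor(im,cv2.COLOR_BGR2GRAY)
    cs,_=cv2.findContours(((g>125)*255).astype(np.uint8)[160:206,247:290].copy(),cv2.RETR_EXTERNAL,cv2.CHAIN_APPROX_NONE)
    for c in cs:
        if cv2.contourArea(c)>200:
            c=c[:,0]+[247,160]; print("px",cv2.minAreaRect(c.astype(np.float32)))
            print("bar",cv2.minAreaRect(ray("top",c,42)[:,:2].astype(np.float32)))
    d=np.load("topd.npy");P=world("top",d)
    for n,(u,v) in dict(bar=(268,178),plate=(290,200),stop=(274,134),big=(172,175),small=(218,258),fence=(245,172)).items(): print(n,P[v-1:v+2,u-1:u+2].reshape(-1,3).mean(0).round(1))
    np.set_printoptions(linewidth=200)
    cv2.imwrite("pics/crop0.png",cv2.resize(im[110:235,210:325],None,fx=4.5,fy=4.5,interpolation=cv2.INTER_CUBIC))
E
python3 m.py
```

```text
stage ((573.6611938476562, -48.258819580078125), (179.578125, 260.7325134277344), 63.97287368774414)
px ((267.606201171875, 183.263916015625), (16.255943298339844, 32.602699279785156), 39.47246170043945)
bar ((537.8831176757812, -45.31553268432617), (42.63036346435547, 86.44361877441406), 48.410186767578125)
bar [551.8 -46.9  42.2]
plate [ 496.9 -104.2    9.5]
stop [669.7 -68.6  50.1]
big [570.1 204.   44.4]
small [351.4  90.9  21.5]
fence [575.2  12.8  24.7]
```

View pics/crop0.png

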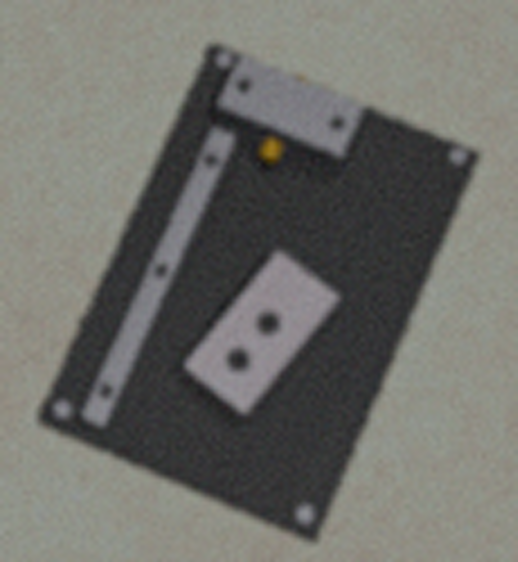

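The crop confirms it: a plain bar with two marks, lying about 15.6° off the fence. Stage yaw is -26.0°. Plan: grip across its width with the tips above the fence top, turn it, slide it to the fence, then push it home.

Call:
{"name": "step_arm", "arguments": {"targets": [1,-0.857,-0.601,0,0,0,0,1,-0.857,-0.601,0,0,0,0,1,-0.857,-0.601,0,0,0,0]}}

```text
time: 0.48
tool_pos: [258.1, 394.8, 251.6]
tcp_rot: [-3.141, 0.0, 2.745]
contact_force: [0.3, -0.0, -1.0]
grip_width: 91.7
finger_force: 0.0
```

Call:
{"name": "step_arm", "arguments": {"targets": [1,-0.857,-0.601,0,0,0,0,1,-0.857,-0.601,0,0,0,0,1,-0.857,-0.601,0,0,0,0]}}

```text
time: 0.85
tool_pos: [314.1, 307.4, 251.6]
tcp_rot: [-3.142, -0.0, 2.746]
contact_force: [-0.8, 0.1, -0.7]
grip_width: 91.6
finger_force: 0.0
```

Call:
{"name": "step_arm", "arguments": {"targets": [1,-0.857,-0.601,0,0,0,0,1,-0.857,-0.601,0,0,0,0,1,-0.857,-0.601,0,0,0,0]}}

```text
time: 1.23
tool_pos: [370.3, 219.7, 251.6]
tcp_rot: [3.141, -0.0, 2.746]
contact_force: [-0.5, -0.3, -0.1]
grip_width: 92.0
finger_force: 0.0
```

Call:
{"name": "step_arm", "arguments": {"targets": [1,-0.857,-0.601,0,0,0,0,1,-0.857,-0.601,0,0,0,0,1,-0.857,-0.601,0,0,0,0]}}

```text
time: 1.6
tool_pos: [426.4, 131.8, 251.5]
tcp_rot: [3.141, -0.0, 2.747]
contact_force: [-0.9, 0.5, 0.2]
grip_width: 92.0
finger_force: 0.0
```

Call:
{"name": "step_arm", "arguments": {"targets": [1,-0.857,-0.601,0,0,0,0,1,-0.857,-0.601,0,0,0,0,1,-0.857,-0.601,0,0,0,0]}}

```text
time: 1.98
tool_pos: [482.6, 43.8, 251.3]
tcp_rot: [3.141, -0.001, 2.747]
contact_force: [-0.7, -0.1, 0.0]
grip_width: 92.0
finger_force: 0.0
```

Call:
{"name": "step_arm", "arguments": {"targets": [1,-0.857,-0.601,0.9,0,0,0.425,1,-0.857,-0.601,0.9,0,0,0.425,1,-0.857,-0.601,0.9,0,0,0.425,1,-0.857,-0.601,0.9,0,0,0.425,1,-0.857,-0.601,0.9,0,0,0.425]}}

```text
time: 2.6
tool_pos: [538.0, -43.0, 163.1]
tcp_rot: [3.14, 0.001, 2.418]
contact_force: [0.1, 0.9, 0.7]
grip_width: 91.8
finger_force: 0.0
```

```bash
python3 - <<'E'
from h import *
print(bot.get_obs()["tool_pos"],bot.get_obs()["tcp_rot"])
im,d=cap("side"); cv2.imwrite("pics/s1.png",cv2.resize(im[80:260,170:390],None,fx=3,fy=3))
E
```

```text
[537.98579079 -43.02085348 163.05997218] [3.14033243e+00 1.08238148e-03 2.41763321e+00]
```

View pics/s1.png

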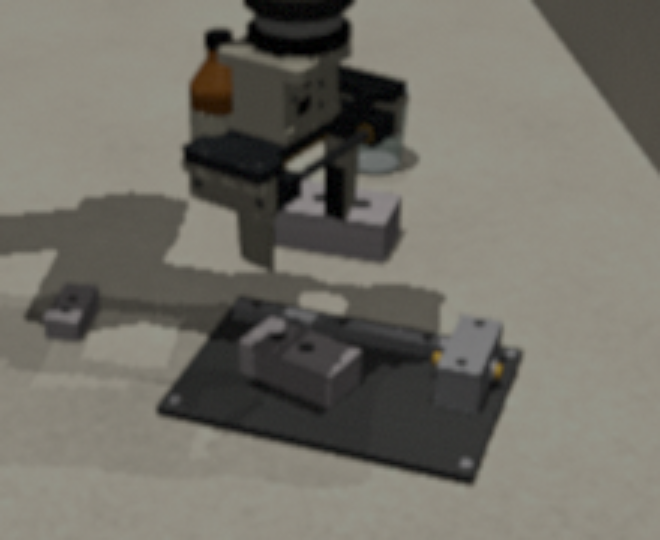

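The side view shows the open fingers straddling the bar at about (300,365) in the crop, with the plunger still out at about (437,355). Descending.

Call:
{"name": "step_arm", "arguments": {"targets": [1,0,0,0.5,0,0,0,1,0,0,0.95,0,0,0,1,0,0,0.95,0,0,0,1,0,0,0.95,0,0,0,1,0,0,0.95,0,0,0]}}

```text
time: 3.28
tool_pos: [539.3, -45.0, 69.0]
tcp_rot: [3.139, 0.004, 2.415]
contact_force: [0.3, -0.2, 1.2]
grip_width: 91.4
finger_force: 0.0
```

Call:
{"name": "step_arm", "arguments": {"targets": [1,0,0,0.15,0,0,0,1,0,0,0.15,0,0,0,1,0,0,0.15,0,0,0]}}

```text
time: 3.65
tool_pos: [537.9, -44.9, 51.6]
tcp_rot: [-3.141, -0.0, 2.415]
contact_force: [1.0, 0.1, -0.0]
grip_width: 91.9
finger_force: 0.0
```

Call:
{"name": "step_arm", "arguments": {"targets": [0.4,0,0,0,0,0,0,0.4,0,0,0,0,0,0,0.4,0,0,0,0,0,0,0.4,0,0,0,0,0,0,0.4,0,0,0,0,0,0,0.4,0,0,0,0,0,0,0.4,0,0,0,0,0,0,0.4,0,0,0,0,0,0]}}

```text
time: 4.65
tool_pos: [538.0, -44.9, 51.7]
tcp_rot: [3.141, 0.0, 2.415]
contact_force: [-0.1, 0.8, -0.7]
grip_width: 45.8
finger_force: 30.0
```

Call:
{"name": "step_arm", "arguments": {"targets": [0.4,0,0,0,0,0,-0.1,0.4,0,0,0,0,0,-0.2,0.4,0,0,0,0,0,-0.3,0.4,0,0,0,0,0,-0.347,0.4,0,0,0,0,0,-0.347,0.4,0,0,0,0,0,-0.347]}}

```text
time: 5.4
tool_pos: [538.0, -44.9, 51.7]
tcp_rot: [3.142, 0.0, 2.687]
contact_force: [0.1, -0.7, 0.1]
grip_width: 45.7
finger_force: 30.0
```

Call:
{"name": "step_arm", "arguments": {"targets": [0.4,0,0.1,0,0,0,0,0.4,0,0.2,0,0,0,0,0.4,0,0.28,0,0,0,0,0.4,0,0.34,0,0,0,0,0.4,0,0.34,0,0,0,0,0.4,0,0.34,0,0,0,0]}}

```text
time: 6.15
tool_pos: [553.1, -14.0, 51.8]
tcp_rot: [3.141, 0.0, 2.688]
contact_force: [1.6, 0.7, 0.6]
grip_width: 45.6
finger_force: 30.0
```

```bash
python3 - <<'E'
from h import *
p=bot.get_obs()["tool_pos"][:2]-[573.7,-48.3]; c,s=np.cos(-.4543),np.sin(-.4543)
print("stage xy",p@[c,s],p@[-s,c])
im,d=cap("side"); cv2.imwrite("pics/s2.png",cv2.resize(im[120:260,200:370],None,fx=4,fy=4,interpolation=cv2.INTER_CUBIC))
E
```

```text
stage xy -33.60553447037865 21.8107162061311
```

View pics/s2.png

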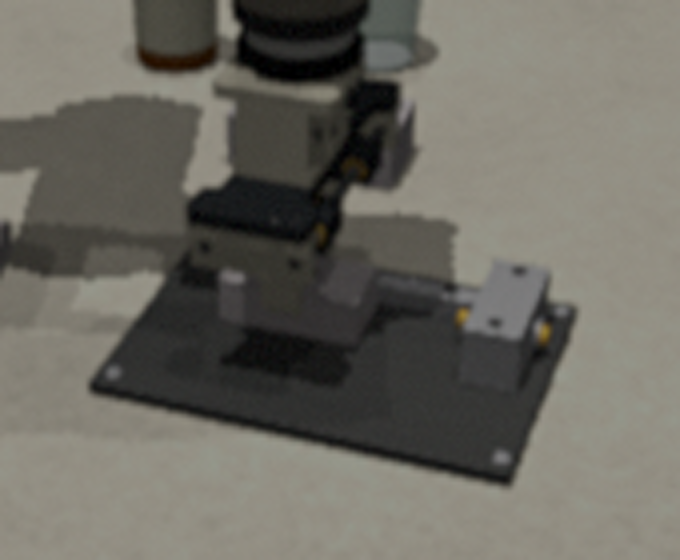

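The bar at about (300,300) in the crop sits in the grip, parallel to the fence and short of it. The plunger is still out at (463,317). Creeping to the fence while watching the force.

Call:
{"name": "step_arm", "arguments": {"targets": [0.4,0,0.02,0,0,0,0,0.4,0,0.035,0,0,0,0,0.4,0,0.035,0,0,0,0]}}

```text
time: 6.58
tool_pos: [554.4, -11.4, 51.7]
tcp_rot: [-3.141, -0.0, 2.687]
contact_force: [-1.0, -1.5, 1.4]
grip_width: 45.8
finger_force: 30.0
```

Call:
{"name": "step_arm", "arguments": {"targets": [0.4,0,0.01,0,0,0,0,0.4,0,0.01,0,0,0,0,0.4,0,0.01,0,0,0,0]}}

```text
time: 6.95
tool_pos: [554.9, -10.3, 51.7]
tcp_rot: [3.142, 0.0, 2.688]
contact_force: [-0.6, -2.3, 1.3]
grip_width: 45.8
finger_force: 30.0
```

Call:
{"name": "step_arm", "arguments": {"targets": [0.4,0,0.01,0,0,0,0,0.4,0,0.01,0,0,0,0,0.4,0,0.01,0,0,0,0]}}

```text
time: 7.32
tool_pos: [555.3, -9.3, 51.7]
tcp_rot: [3.141, 0.0, 2.688]
contact_force: [-1.6, -1.1, 2.8]
grip_width: 45.7
finger_force: 30.0
```

Call:
{"name": "step_arm", "arguments": {"targets": [0.4,0,0.01,0,0,0,0,0.4,0,0.01,0,0,0,0,0.4,0,0.01,0,0,0,0]}}

```text
time: 7.7
tool_pos: [555.7, -8.6, 51.7]
tcp_rot: [3.142, -0.0, 2.687]
contact_force: [-1.6, -2.0, 2.4]
grip_width: 46.0
finger_force: 30.0
```

Call:
{"name": "step_arm", "arguments": {"targets": [0.4,0,0.01,0,0,0,0,0.4,0,0.01,0,0,0,0,0.4,0,0.01,0,0,0,0]}}

```text
time: 8.07
tool_pos: [555.7, -8.5, 51.8]
tcp_rot: [-3.14, -0.0, 2.687]
contact_force: [-3.8, -7.1, 4.4]
grip_width: 45.7
finger_force: 30.0
```

The bar met the fence (about 8 N at y≈27.8 mm, and the angle matches). Holding, then sliding along the fence.

Call:
{"name": "step_arm", "arguments": {"targets": [0.4,0,0,0,0,0,0,0.4,0,0,0,0,0,0,0.4,0,0,0,0,0,0,0.4,0,0,0,0,0,0]}}

```text
time: 8.57
tool_pos: [555.7, -8.5, 51.7]
tcp_rot: [-3.14, -0.001, 2.687]
contact_force: [-3.5, -6.8, 4.1]
grip_width: 46.0
finger_force: 30.0
```

```bash
python3 - <<'E'
from h import *
o=bot.get_obs();print(o["contact_force"],o["moment"])
im,d=cap("top"); cv2.imwrite("pics/t3.png",cv2.resize(im[110:235,200:325],None,fx=4.5,fy=4.5,interpolation=cv2.INTER_CUBIC))
E
```

```text
[-3.50801781 -6.84475268  4.08971845] [-1.16328667  0.59443283 -0.28684717]
```

View pics/t3.png

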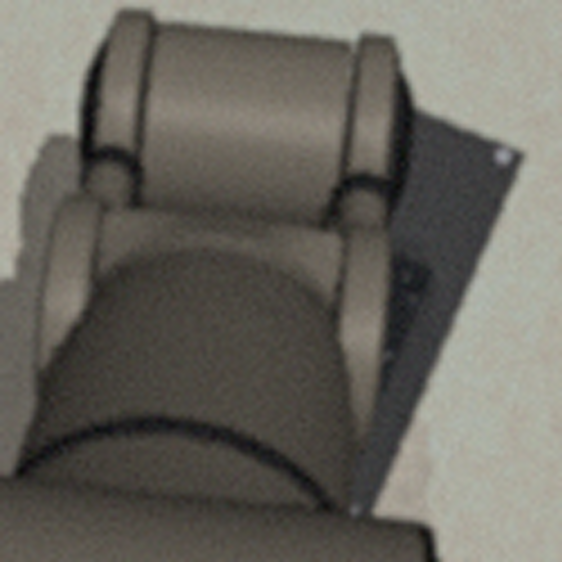

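Call:
{"name": "step_arm", "arguments": {"targets": [0.4,-0.06,0,0,0,0,0,0.4,-0.12,0,0,0,0,0,0.4,-0.18,0,0,0,0,0,0.4,-0.24,0,0,0,0,0,0.4,-0.3,0,0,0,0,0,0.4,-0.3,0,0,0,0,0]}}

```text
time: 9.38
tool_pos: [581.6, -21.1, 51.7]
tcp_rot: [-3.14, -0.003, 2.687]
contact_force: [-8.3, -5.3, 8.1]
grip_width: 45.9
finger_force: 30.0
```

The top view is fully hidden by the arm, so I go by the side view and forces. Continuing along the fence with a tiny relief in z.

Call:
{"name": "step_arm", "arguments": {"targets": [0.4,-0.06,0,-0.003,0,0,0,0.4,-0.12,0,-0.003,0,0,0,0.4,-0.18,0,-0.003,0,0,0,0.4,-0.22,0,-0.003,0,0,0,0.4,-0.22,0,-0.003,0,0,0]}}

```text
time: 10.0
tool_pos: [601.3, -30.7, 51.8]
tcp_rot: [-3.14, -0.004, 2.687]
contact_force: [-8.2, -5.0, 4.9]
grip_width: 45.6
finger_force: 30.0
```

Call:
{"name": "step_arm", "arguments": {"targets": [0.4,-0.02,0,0,0,0,0,0.4,-0.04,0,0,0,0,0,0.4,-0.06,0,0,0,0,0,0.4,-0.06,0,0,0,0,0]}}

```text
time: 10.5
tool_pos: [606.2, -33.2, 51.8]
tcp_rot: [-3.14, -0.005, 2.687]
contact_force: [-8.7, -3.3, 7.4]
grip_width: 45.6
finger_force: 30.0
```

Call:
{"name": "step_arm", "arguments": {"targets": [0.4,-0.02,0,0,0,0,0,0.4,-0.04,0,0,0,0,0,0.4,-0.06,0,0,0,0,0,0.4,-0.06,0,0,0,0,0]}}

```text
time: 11.0
tool_pos: [610.5, -35.3, 51.8]
tcp_rot: [-3.139, -0.007, 2.688]
contact_force: [-11.6, -2.2, 10.3]
grip_width: 46.0
finger_force: 30.0
```

Call:
{"name": "step_arm", "arguments": {"targets": [0.4,-0.02,0,-0.004,0,0,0,0.4,-0.04,0,-0.004,0,0,0,0.4,-0.05,0,-0.004,0,0,0,0.4,-0.05,0,-0.004,0,0,0]}}

```text
time: 11.5
tool_pos: [614.4, -37.2, 51.8]
tcp_rot: [-3.139, -0.009, 2.688]
contact_force: [-14.1, -1.1, 9.2]
grip_width: 45.6
finger_force: 30.0
```

Call:
{"name": "step_arm", "arguments": {"targets": [0.4,-0.01,0,0,0,0,0,0.4,-0.02,0,0,0,0,0,0.4,-0.03,0,0,0,0,0,0.4,-0.03,0,0,0,0,0]}}

```text
time: 12.0
tool_pos: [616.7, -38.3, 51.8]
tcp_rot: [-3.139, -0.01, 2.688]
contact_force: [-14.5, -0.6, 10.3]
grip_width: 45.5
finger_force: 30.0
```

```bash
python3 - <<'E'
from h import *
im,d=cap("side"); cv2.imwrite("pics/s4.png",cv2.resize(im[160:230,240:350],None,fx=7,fy=7,interpolation=cv2.INTER_CUBIC))
E
```

```text
(no output)
```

View pics/s4.png

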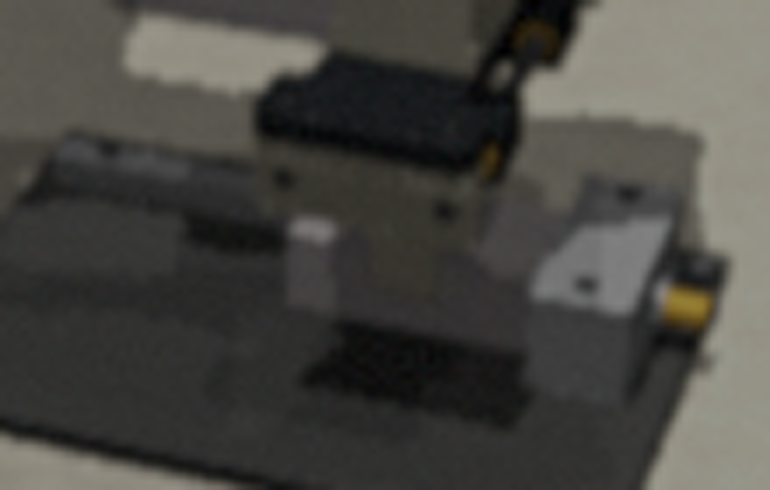

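Call:
{"name": "step_arm", "arguments": {"targets": [0.4,-0.01,0,0,0,0,0,0.4,-0.02,0,0,0,0,0,0.4,-0.02,0,0,0,0,0]}}

```text
time: 12.42
tool_pos: [618.2, -39.0, 51.8]
tcp_rot: [-3.139, -0.011, 2.688]
contact_force: [-16.8, 0.1, 10.8]
grip_width: 45.9
finger_force: 30.0
```

The side view shows the bar's end at about (530,290) in the crop, at or near the block. The plunger tail now sticks out behind at (690,305). Creeping until the force jumps.

Call:
{"name": "step_arm", "arguments": {"targets": [0.4,-0.01,0,0,0,0,0,0.4,-0.01,0,0,0,0,0,0.4,-0.01,0,0,0,0,0]}}

```text
time: 12.8
tool_pos: [618.3, -39.1, 51.7]
tcp_rot: [-3.139, -0.013, 2.688]
contact_force: [-18.6, 1.2, 13.9]
grip_width: 45.8
finger_force: 30.0
```

Call:
{"name": "step_arm", "arguments": {"targets": [0.4,-0.01,0,0,0,0,0,0.4,-0.01,0,0,0,0,0,0.4,-0.01,0,0,0,0,0]}}

```text
time: 13.18
tool_pos: [618.4, -39.1, 51.7]
tcp_rot: [-3.138, -0.015, 2.688]
contact_force: [-22.3, 2.0, 15.2]
grip_width: 45.6
finger_force: 30.0
```

Call:
{"name": "step_arm", "arguments": {"targets": [0.4,-0.01,0,0,0,0,0,0.4,-0.01,0,0,0,0,0,0.4,-0.01,0,0,0,0,0]}}

```text
time: 13.55
tool_pos: [618.5, -39.1, 51.7]
tcp_rot: [-3.138, -0.017, 2.688]
contact_force: [-23.8, 3.5, 17.9]
grip_width: 45.7
finger_force: 30.0
```

The arm has stalled at stage x≈36 mm with the force rising about 3 N per mm commanded, so the bar is on the stop. I estimate about 10 N on the block after the spring and friction. Holding to settle, then handing in.

Call:
{"name": "step_arm", "arguments": {"targets": [0.4,0,0,0,0,0,0,0.4,0,0,0,0,0,0,0.4,0,0,0,0,0,0,0.4,0,0,0,0,0,0,0.4,0,0,0,0,0,0,0.4,0,0,0,0,0,0]}}

```text
time: 14.3
tool_pos: [618.5, -39.1, 51.7]
tcp_rot: [-3.138, -0.017, 2.688]
contact_force: [-24.6, 3.3, 17.5]
grip_width: 45.4
finger_force: 30.0
```

```bash
python3 -c "
from plant import bot
o=bot.get_obs();print(o['tool_pos'],o['contact_force'],o['dq'].round(4));print(bot.close_job())"
```

```text
[618.50113484 -39.09491134  51.67473264] [-24.5952716    3.30887881  17.46440691] [ 0.0013 -0.0011  0.0004  0.0016  0.0006 -0.0017]
the job is handed in; nothing more can be done
None
```

I handed the job in at about 14 s with the bar held along the fence and against the stop block, pushing with about 23 N; no verdict came back, and I inferred stop contact from the arm stalling as the force rose, since the arm hid the bar from the top camera.

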